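# Set a camera stand's levelling foot down on its bearing shoe

## Robot

A 7-joint arm with a two-finger parallel gripper is mounted at the origin on the work surface. World frame = base frame: x ahead of the robot, y to its left, z up, the work surface at z = 0. Lengths are in mm, angles in rad, forces in N, time in s.
With the tool pointing down it reaches from about 400 to 875 mm from the base axis. Payload 4.4 kg.
Tool frame: the origin (TCP) lies midway between the tips of the shut fingers; the grasp point (between the pads) lies 19 mm behind it; z points along the fingers, y is the line along which they close (so a half turn about z gives the same grasp; the last joint's range is limited). The gripper opens to 85 mm and grips with 20 to 120 N. Pads are 22 mm wide; open, the fingers measure 114 mm over their backs; the gripper's body (76 mm by 85 mm) begins 54 mm behind the grasp point. The pads swing forward as they close: fully open they stand 13 mm farther back than shut.
Start: joints at [1.104, 0.628, 0.038, 1.517, -0.027, 0.996, -0.02], TCP at [253.629, -598.49, 231.313] pointing down, gripper open.
Joint ranges: [-3.06, 3.06], [-0.37, 2.12], [-1.25, 1.32], [0.18, 2.47], [-1.1, 4.24], [0.23, 1.98], [-2.94, 2.94]. Speed limits (rad/s): [2.57, 2.57, 3.14, 3.14, 3.14, 3.14, 3.14].

## Interface

Orientations are given as [roll, pitch, yaw] about the fixed x, y, z axes, in that order (R = Rz(yaw) Ry(pitch) Rx(roll)).
In Python, from cell import telemetry, eyes, ctrl, finder gives the robot as it stands.
- The arm moves only by the tool move_arm, never from a script. Its argument "steps" is a list of rows, each a list of 7 numbers: the turn, a rotation vector about the world's x, y, z in degrees, then the shift along the world's x, y, z in m, then the finger opening in m, from 0 to 0.0854. A call has 1 to 5 rows; each row shifts and turns the commanded pose from where the row before left it; what a row does not reach is not made up. A row lasts 1/10 s, in which the tool goes at most 50 mm and 8.59 degrees, less where a joint would pass 70% of its speed; a pose out of reach is approached as far as the arm can. A call with a gripper value outside its range is refused whole. The fingers move at their own pace and stop on an object; the grip force is fixed at half the most. Time passes only in rows, so rows that do not move let the fingers close. It gives the time, the measured TCP pose, the force, the opening and the grip force at its end, in the units of the state.
- telemetry.read_state(): the state, without advancing time (a new reading comes with each control period).
- eyes.get_image(name): name is "scene" or "top" or "wrist"; returns (picture, depth): 480x640x3 uint8, blue, green, red; 480x640 float32, mm along the optical axis (not along the pixel's ray), 0 where there is no reading.
- eyes.calibration(name): a dict with "fx", "fy", "cx", "cy" (pixels), "distortion" ([k1, k2, p1, p2, k3] as OpenCV has them; the pictures are not rectified), "position" and "attitude" of the camera in the world. Camera axes: x right, y down, z forward; pixel columns grow to the right and rows downward; lengths in mm; the calibration is good to about 2 mm. A picture is of the moment at which its call begins: read the wrist's pose just before it. calibration takes no time and is no camera call; for the wrist camera it gives the pose at the moment of the call.
- ctrl.finish_job(): hands the job in; it is judged then, once.
Trained networks look in the newest picture that a camera, given by its name, has taken for a name from the list of things; names that differ only in an ending like _2 or _b are one class to them, and where a whole thing is asked for, a point or a joint stands for the part that bears it (a point fixed in the world has none). Each returns a list of dicts, best first, with "confidence" (0 to 1); they miss things now and then, are a little off and sometimes report something else, mostly with a low value. They report only what shows in the picture. A call takes as long as a camera call. They do not tell look-alikes from the thing itself.
- finder.boxes_of(camera, name): "location" ([x, y, z] in mm, in the coordinates of the camera as it stood for that picture, good to about 4 mm: the middle of the surface that is visible of it).
- finder.cut_out(camera, name): "mask" (480x640 bool, what is visible of it).
- finder.pinpoint(camera, name): "location" ([x, y, z] in mm, in the coordinates of the camera as it stood for that picture, good to about 4 mm: a listed point, or the origin of a listed thing).
The state is a dict: "clock": time; "qpos": joint angles; "qd": joint speeds; "tau": joint torques, N m; "eef_pos": TCP position; "tool_rot": TCP orientation; "force": force on the tool from outside, world axes, zero at the start; "torque": the same for the moment, N m; "width": finger opening in mm; "gripper_force": force on a finger pad.
Only numpy, scipy, OpenCV 4.12 (cv2) and the standard library are available. Lean on these libraries where they do the work, as an engineer would, in place of code of your own. Each camera call takes 0.05 s, during which the arm holds its last target. There are 200 camera calls.

## Task

Slide the red-handled dark steel shoe in until its pad is centred under the camera stand's levelling foot and let go of it. Then turn the yellow knob clockwise to screw the foot down until it just bears lightly on the pad and stays bearing on it; do not tighten it hard, and leave the other things on the bench alone.

Things in the scene. Friction and masses are not known exactly. Their poses are not given: they have to be found in the camera images.
- leveler: the levelling screw, one rigid piece: a yellow knurled knob (38 mm diameter, 30 mm high), a 10 mm screw through the stand's ear and a round rubber foot (38 mm diameter) that turns with it. Origin: on the upright screw axis at mid height of the knob; z up. The foot's sole is roughly 75 to 78 mm below it: worn rubber, not known well enough to find the touch by measuring
- leveler_turn (a joint): turn of that screw in rad, growing clockwise seen from above; knob and foot go down together 8 mm a turn (1.27 mm per rad). About -0.3 to 0.5 at the start; touch comes 1.4 to 3.6 rad later. Thread drag about 0.04 N m; it stays where it is left. Past the touch the load on the pad climbs about 40 N per rad
- knob_top (a point): centre of the knob's top face, 15 mm above leveler's origin. Feel at the knob: once the foot bears, it rubs on the pad and the turning moment climbs by roughly 0.015 N m for each newton on the pad. A light touch is about 5 to 15 N; over 40 N is too tight
- stand: the fixed camera stand: black platform 170 mm wide, its top about 63 mm over the table, carrying a camera barrel up to 157 mm high. Origin: on the foot's axis near table height; +x points from foot to camera (platform x = 40 to 190 mm, camera x = 105 to 175 mm, rear posts at x = 165, y = -60 and 60 mm). A 52 mm wide ear reaches 29 mm to -x of the axis; under it the table is free
- shoe: the loose dark steel bearing shoe, about 0.45 kg: a square pad with a white ring, 56 x 56 mm, about 12 mm thick, with a flat tail (20 mm wide, 8 mm thick) along its -x to the red grip. Origin: under the pad's centre; z up. At the start the pad passes under the foot with 1.8 to 4.5 mm to spare. It lies on the table and is to be slid, not lifted
- shoe_grip (a point): the shoe's red upright grip, a square bar 16 x 16 mm with sides along the shoe's x and y, from 8 to 58 mm above the table, 110 mm from the pad's centre along the shoe's -x; this point is on its axis, 40 mm above the table
- bracket: aluminium L-bracket with a black lens tube, 85 x 60 x 95 mm, loose; origin under its base's centre (to be left alone)
- driver: screwdriver with an orange handle, 170 mm, lying loose (to be left alone)
- jar: closed screw jar, 56 mm wide, 60 mm high (to be left alone)
- water: closed clear water bottle with a blue cap, 64 mm wide, 190 mm high (to be left alone)
- post: black optics post, 32 mm wide, 90 mm high, upright (to be left alone)
- lens_ring: black lens ring, 54 mm wide, 12 mm high (to be left alone)
- wrench: steel wrench, 140 mm, lying loose (to be left alone)
Things that resemble listed ones, but are neither listed nor needed, are in the scene too. What is shaped like the shoe but turquoise is not meant.

How it is judged (in metres and radians):
On the way, in this order (a step that is already met when the one before it is completed fails the run):
1. the shoe's pad is centred under the foot (within 10 mm) and let go, the foot not yet bearing on it (horizontal distance between shoe and leveler below 0.01 m and contact force between each of the fingers, leveler and shoe below 0.1 N), for 0.2 s.
2. the foot bears on the pad with more than 2 N (horizontal distance between shoe and leveler below 0.01 m and contact force between leveler and shoe above 2 N), for 0.2 s.
At the end, for the whole second after the job is handed in: the foot bears on the shoe's pad with 2 to 25 N and the shoe lies flat and still with its pad's centre within 10 mm of the foot's axis (all of step 2 and contact force between leveler and shoe below 25 N and angle between shoe's own z axis and vertical below 0.03 rad and linear speed of shoe below 0.01 m/s); the robot touches nothing.
It fails at once if the foot is screwed hard onto the pad (more than 40 N) (contact force between leveler and shoe above 40 N).
It fails at once if the shoe is tipped or lifted off the table (angle between shoe's own z axis and vertical above 0.2 rad or height (world z) of shoe above 0.02 m).
It fails at once if another thing is moved more than 30 mm (distance of any of bracket, driver, jar, water, post, lens_ring, wrench from where it was at the start of the episode above 0.03 m).
It also fails if it takes over 72 s, if anything falls off the work surface, if the arm or the gripper's body presses on something with over 40 N, if the wrist force passes 120 N, or if a joint passes its speed limit or range.

## Working session

There is one attempt and no reset: what is moved stays moved. The work goes in short steps, Python scripts to look and compute and a tool call to move; the robot and the scene stay as the last step left them, time stands still between calls to the robot, and variables do not carry over. Pictures are saved under pics/ and viewed, at most 10 in all, crops included, and the job is handed in when it is done.

Besides the shell and the picture viewer there is one more tool, called after "Request:" by a JSON object that holds its "op" and its "data". move_arm: Moves the arm, as the interface text tells. Its arguments: {"type":"object","properties":{"steps":{"type":"array"}},"required":["steps"]}

```bash
mkdir -p pics; cat > h.py <<'E'
import numpy as np,cv2
from scipy.spatial.transform import Rotation as R
from cell import telemetry,eyes,ctrl,finder
def Rot(c):
    a=np.array(c["attitude"],float)
    if a.shape==(3,3): return a
    return R.from_euler('xyz',a).as_matrix() if a.size==3 else R.from_quat(a).as_matrix()
def w(c,p): return Rot(c)@np.array(p)+np.array(c["position"])
def pix(c,p):
    q=Rot(c).T@(np.array(p,float)-np.array(c["position"]))
    K=np.array([[c["fx"],0,c["cx"]],[0,c["fy"],c["cy"]],[0,0,1]])
    return cv2.projectPoints(q.reshape(1,3),np.zeros(3),np.zeros(3),K,np.array(c["distortion"]))[0].ravel()
def cloud(c,d,m):
    K=np.array([[c["fx"],0,c["cx"]],[0,c["fy"],c["cy"]],[0,0,1]])
    v,u=np.nonzero(m&(d>0)); z=d[v,u]
    n=cv2.undistortPoints(np.c_[u,v].astype(float).reshape(-1,1,2),K,np.array(c["distortion"])).reshape(-1,2)
    return (Rot(c)@np.c_[n[:,0]*z,n[:,1]*z,z].T).T+np.array(c["position"])
E
python3 - <<'E'
from h import *
print(telemetry.read_state())
for cam in("scene","top"):
    im,d=eyes.get_image(cam); c=eyes.calibration(cam); cv2.imwrite(f"pics/{cam}0.png",im); print(cam,c)
    for n in("shoe_grip","knob_top","shoe","stand","leveler"):
        for r in finder.pinpoint(cam,n)[:3]:
            p=w(c,r["location"]); print(n,round(r["confidence"],2),p.round(),pix(c,p).round())
E
```

```text
{'clock': 0.0, 'qpos': array([ 1.10420504,  0.6293411 ,  0.03842012,  1.51835627, -0.02697348,
        0.99626232, -0.02002581]), 'qd': array([ 3.58354442e-04, -4.90711100e-04, -6.84791369e-05,  1.26626371e-03,
        9.24473199e-04, -1.71024068e-04,  2.94579410e-04]), 'tau': array([ 2.10761386e-04, -5.63398433e+01,  1.22640945e+00, -1.93445438e+01,
        1.10722653e-02,  1.02954419e-02, -1.09076844e-06]), 'eef_pos': array([ 253.39100357, -597.91786666,  230.39568322]), 'tool_rot': array([-3.13974336e+00,  3.31497309e-05,  4.00797858e-01]), 'force': array([ 0.57355523,  0.21633117, -0.90262371]), 'torque': array([ 0.09342915, -0.07893804,  0.02862989]), 'gripper_force': 0.0, 'width': 85.50217624663902}
scene {'fx': 569.4546503453805, 'fy': 569.4546503453805, 'cx': 317.22162618464995, 'cy': 239.7170294197899, 'distortion': array([0.04034174, 0.        , 0.        , 0.        , 0.        ]), 'position': array([1392.19572607,   -6.18161429,  971.48155699]), 'attitude': array([-2.34820678,  0.01546405,  1.56121986])}
shoe_grip 0.96 [424.  15.  40.] [328. 233.]
shoe_grip 0.59 [ 435. -2
[... 188 characters left out ...]
]
stand 0.91 [597. -66.   5.] [293. 300.]
leveler 0.63 [602. -68.  94.] [290. 274.]
top {'fx': 495.2151072931646, 'fy': 495.2151072931646, 'cx': 323.4134412556354, 'cy': 241.88666218846478, 'distortion': array([-0.02454534,  0.        ,  0.        ,  0.        ,  0.        ]), 'position': array([ 434.57661482,   -3.56846511, 1163.52668446]), 'attitude': array([-3.07868403, -0.01465121, -1.55537969])}
shoe_grip 0.98 [ 435. -250.   38.] [425. 274.]
shoe_grip 0.65 [432.  14.  33.] [308. 274.]
shoe 0.82 [326. -16.   1.] [321. 320.]
shoe 0.81 [ 541. -246.   -0.] [419. 230.]
stand 0.79 [600. -71.  -2.] [346. 203.]
stand 0.38 [ 718. -280.   -1.] [434. 156.]
leveler 0.74 [597. -64.  91.] [345. 199.]
```

```bash
python3 - <<'E'
import cv2,numpy as np
a=cv2.imread("pics/scene0.png")
b=cv2.imread("pics/top0.png")
cv2.imwrite("pics/a1.png",cv2.resize(a,(800,600),interpolation=3))
cv2.imwrite("pics/b1.png",cv2.resize(b[120:390,240:600],(800,600),interpolation=3))
E
```

```text
(no output)
```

View pics/a1.png

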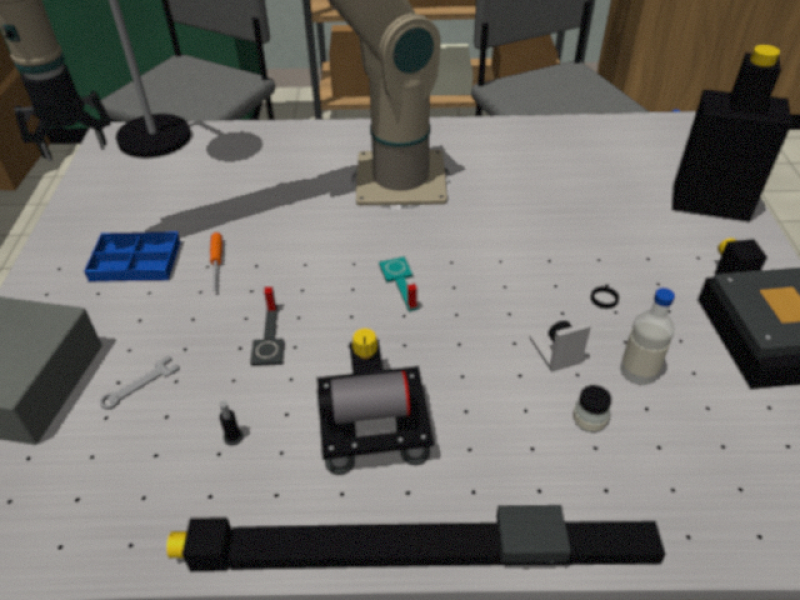

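View pics/b1.png

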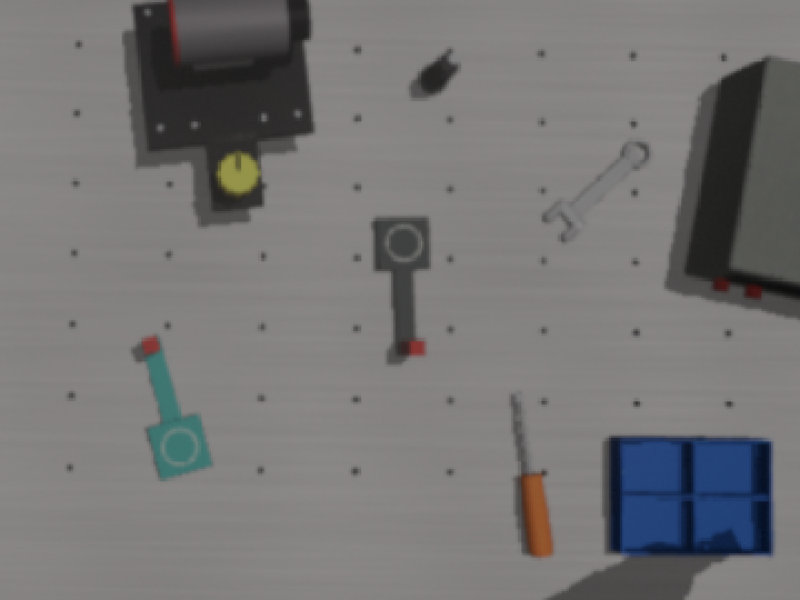

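The top view crop (800x600) shows two candidates. The dark steel shoe has its pad at (403,243) and its red grip at (415,348). The turquoise look-alike has its pad at (180,447) and its grip at (150,345). The dark one matches the description, and this enlarged crop confirms it. The stand's yellow knob is at (238,173), with the stand yawed about 0.1 rad.

Request:
{"op": "move_arm", "data": {"steps": [[0, 0, -2.6, 0.02, 0.043, 0, 0.0854], [0, 0, -2.6, 0.023, 0.044, 0, 0.0854], [0, 0, -2.6, 0.023, 0.044, 0, 0.0854], [0, 0, -2.6, 0.023, 0.044, 0, 0.0854], [0, 0, -2.6, 0.023, 0.044, 0, 0.0854]]}}

```text
clock: 1.1
eef_pos: [366.4, -377.8, 231.6]
tool_rot: [3.141, -0.001, 0.172]
force: [1.9, -1.3, 1.0]
width: 85.3
gripper_force: 0.0
```

Request:
{"op": "move_arm", "data": {"steps": [[0, 0, -2.6, 0.02, 0.043, 0, 0.06], [0, 0, -2.6, 0.023, 0.044, 0, 0.06], [0, 0, -2.6, 0.023, 0.043, 0, 0.06], [0, 0, 0, 0.0, 0.0, 0, 0.06], [0, 0, 0, 0, 0, 0, 0.06]]}}

```text
clock: 1.6
eef_pos: [432.4, -248.3, 231.5]
tool_rot: [3.141, -0.0, 0.042]
force: [-0.8, -0.5, -0.8]
width: 59.8
gripper_force: 0.0
```

```bash
python3 - <<'E'
from h import *
s=telemetry.read_state();print(s["clock"],s["eef_pos"],s["tool_rot"],s["qpos"].round(2),s["force"],s["torque"])
for cam in("wrist","top"):
    c=eyes.calibration(cam); im,d=eyes.get_image(cam); cv2.imwrite(f"pics/{cam}1.png",im)
    if cam=="wrist": print(c)
    for n in("shoe_grip","shoe"):
        for r in finder.pinpoint(cam,n)[:2]:
            p=w(c,r["location"]); print(cam,n,round(r["confidence"],2),p.round(1),pix(c,p).round())
    for n in("shoe","leveler"):
        for r in finder.cut_out(cam,n)[:2]:
            P=cloud(c,d,r["mask"]); lo=P[(P[:,2]<25)&(P[:,2]>2)] if n=="shoe" else P[P[:,2]>90]
            if len(lo)<20: print(cam,n,"few",len(P)); continue
            print(cam,n,round(r["confidence"],2),len(lo),"mean",lo.mean(0).round(1),"rect",cv2.minAreaRect(lo[:,:2].astype(np.float32)), "zmax",np.percentile(P[:,2],[50,98]))
            if n=="shoe":
                g=P[P[:,2]>45]; print(" grip top",g.mean(0).round(1) if len(g) else None,len(g))
E
```

```text
1.6 [ 432.43768123 -248.25557797  231.48961183] [ 3.14136874e+00 -3.60058908e-04  4.18865863e-02] [ 0.38  0.42  0.12  1.93 -0.07  0.8  -0.99] [-0.84745626 -0.53524929 -0.84350838] [-0.07104893 -0.00701541 -0.02282928]
{'fx': 384.6832322359897, 'fy': 384.6832322359897, 'cx': 324.2022432085325, 'cy': 236.9836990913185, 'distortion': array([-0.06634645,  0.        ,  0.        ,  0.        ,  0.        ]), 'position': array([ 498.27293426, -244.63335009,  374.85391879]), 'attitude': array([ 2.87781031e+00,  3.84968904e-04, -1.52863370e+00])}
wrist shoe_grip 0.57 [ 430.  -255.5   40.4] [333. 213.]
wrist shoe_grip 0.56 [427.8  16.3  40.3] [ 37. 204.]
wrist shoe 0.94 [ 540.9 -244.3   -1.8] [326.  87.]
wrist shoe 0.74 [323.5 -12.6   2. ] [102. 295.]
wrist shoe 0.95 4676 mean [353.8  -8.8  11.1] rect ((368.0448303222656, -3.08349609375), (147.13502502441406, 58.0844841003418), 15.094218254089355) zmax [12.46859588 59.04368166]
 grip top [430.6  13.9  55.9] 500
wrist shoe 0.87 5911 mean [ 519.8 -247.2   11.6] rect ((496.79400634765625, -247.9110565185547), (146.95164489746094, 55.763267517089
[... 329 characters left out ...]
4  13.7  34.1] [309. 273.]
top shoe_grip 0.91 [ 433.9 -251.4   41.4] [425. 275.]
top shoe 0.82 767 mean [346.6  -9.7  11.1] rect ((366.58343505859375, -1.9678878784179688), (140.19638061523438, 52.238895416259766), 17.989255905151367) zmax [11.48407202 58.78447069]
 grip top [431.3  14.9  58.2] 46
top shoe 0.74 815 mean [ 521.1 -247.9   11. ] rect ((498.5896911621094, -249.56573486328125), (143.05116271972656, 56.1865234375), 2.6516599655151367) zmax [11.25207206 16.61854456]
 grip top [ 441.  -189.7  299.6] 3
top leveler 0.79 249 mean [597.9 -65.5 105.8] rect ((598.3035278320312, -65.46176147460938), (35.63783645629883, 38.06223678588867), 67.63814544677734) zmax [106.10321465 110.21985916]
```

Request:
{"op": "move_arm", "data": {"steps": [[0, 0, 0, 0, -0.002, -0.045, 0.06], [0, 0, 0, 0, 0, -0.045, 0.06], [0, 0, 0, 0, 0, -0.045, 0.06], [0, 0, 0, 0, 0, -0.04, 0.06], [0, 0, 0, 0, 0, -0.034, 0.06]]}}

```text
clock: 2.6
eef_pos: [431.1, -251.4, 20.3]
tool_rot: [-3.141, 0.001, 0.037]
force: [-0.5, -0.4, 0.8]
width: 60.1
gripper_force: 0.0
```

Request:
{"op": "move_arm", "data": {"steps": [[0, 0, 0, 0, 0, 0, 0.06], [0, 0, 0, 0, 0, 0, 0.025], [0, 0, 0, 0, 0, 0, 0.005], [0, 0, 0, 0, 0, 0, 0.005], [0, 0, 0, 0, 0, 0, 0.005]]}}

```text
clock: 3.1
eef_pos: [432.9, -252.1, 24.4]
tool_rot: [3.14, -0.003, 0.038]
force: [-0.8, 0.7, 8.0]
width: 15.3
gripper_force: 59.1
```

Request:
{"op": "move_arm", "data": {"steps": [[0, 0, 0, 0, 0.015, 0, 0.005], [0, 0, 1, 0, 0.03, 0, 0.005], [0, 0, 1, 0, 0.04, 0, 0.005], [0, 0, 1, 0, 0.04, 0, 0.005], [0, 0, 1, 0, 0.03, 0, 0.005]]}}

```text
clock: 3.6
eef_pos: [434.4, -114.5, 24.3]
tool_rot: [3.139, -0.004, 0.097]
force: [1.1, -4.9, 6.3]
width: 15.1
gripper_force: 59.6
```

Request:
{"op": "move_arm", "data": {"steps": [[0, 0, 0, 0, 0.018, 0, 0.005], [0, 0, 0, 0.005, 0.0, 0, 0.005], [0, 0, 0, 0, 0, 0, 0.005]]}}

```text
clock: 3.9
eef_pos: [434.6, -92.1, 24.3]
tool_rot: [-3.134, 0.004, 0.102]
force: [-7.3, 3.9, 20.5]
width: 15.6
gripper_force: 61.7
```

```bash
python3 - <<'E'
from h import *
s=telemetry.read_state();print(s["clock"],s["eef_pos"],s["tool_rot"],s["force"],s["torque"])
for cam in("wrist","scene","top"):
    c=eyes.calibration(cam); im,d=eyes.get_image(cam); cv2.imwrite(f"pics/{cam}2.png",im)
    for n in("shoe","leveler","knob_top","stand"):
        for r in finder.pinpoint(cam,n)[:2]:
            p=w(c,r["location"]); print(cam,n,round(r["confidence"],2),p.round(1),pix(c,p).round())
    for n in("shoe","leveler"):
        for r in finder.cut_out(cam,n)[:2]:
            P=cloud(c,d,r["mask"]); lo=P[(P[:,2]<25)&(P[:,2]>2)] if n=="shoe" else P[(P[:,2]>102)&(P[:,2]<110)]
            if len(lo)<20: print(cam,n,"few",len(P)); continue
            print(cam,n,round(r["confidence"],2),len(lo),"mean",lo.mean(0).round(1),"rect",cv2.minAreaRect(lo[:,:2].astype(np.float32)))
E
```

```text
3.9 [434.62734688 -92.05363315  24.26492084] [-3.13421141  0.00409876  0.10244536] [-7.28557674  3.92000806 20.49941408] [0.64365777 1.15669338 0.073734  ]
wrist shoe 0.77 [537.6 -76.8  -1.6] [316.  38.]
wrist knob_top 0.24 [434.5 -95.9  41.1] [337. 323.]
wrist shoe 0.69 23809 mean [509.9 -83.2  11.6] rect ((493.37823486328125, -82.3377456665039), (113.07350158691406, 58.048763275146484), 2.0760302543640137)
wrist shoe 0.68 5478 mean [410.5   7.8   9.7] rect ((402.4912414550781, 4.7783660888671875), (98.0838394165039, 49.9835205078125), 48.029518127441406)
scene shoe 0.82 [541.  -85.   -1.6] [285. 283.]
scene shoe 0.59 [323.4 -11.7   0.7] [317. 217.]
scene leveler 0.72 [601.3 -64.9  93.5] [292. 275.]
scene leveler 0.61 [595.9 -66.2   3.4] [293. 300.]
scene knob_top 0.92 [603.5 -67.5 104.4] [290. 272.]
scene stand 0.92 [598.5 -64.5   4.3] [294. 301.]
scene shoe 0.81 516 mean [352.1  -3.9  11.8] rect ((364.0028991699219, -5.975608825683594), (156.0909881591797, 57.93342590332031), 4.206230640411377)
scene shoe 0.75 290 mean [491.4 -92.9  11.3] rect ((500.4181213378906, -91.90621948242188), (28.642656326293945, 147.71392822265625), 82.92243194580078)
scene leveler 0.55 223 mean [599.4 -65.3 106.5] rect ((597.7859497070312, -65.01026153564453), (39.3322868347168, 40.100120544433594), 77.66248321533203)
top shoe 0.61 [537.7 -81.4   1.6] [350. 230.]
top leveler 0.57 [541.2 -81.4  -2. ] [350. 228.]
top leveler 0.56 [595.3 -64.2  90.9] [345. 200.]
top knob_top 0.69 [596.9 -67.8 104.7] [347. 198.]
top knob_top 0.45 [ 6.008e+02 -4.634e+02 -6.000e-01] [510. 206.]
top stand 0.91 [600.2 -70.1  -0.9] [345. 203.]
top shoe 0.8 668 mean [535.7 -81.2  11.7] rect ((526.9887084960938, -81.62073516845703), (88.7015151977539, 55.008907318115234), 3.720754861831665)
top leveler 0.85 244 mean [598.6 -67.1 105.9] rect ((599.068359375, -67.63749694824219), (38.2601432800293, 38.217952728271484), 77.15089416503906)
```

View pics/wrist2.png

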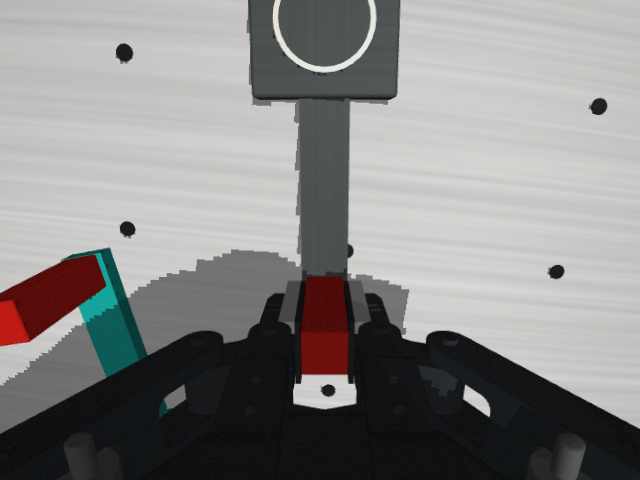

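The wrist picture shows the pad ring at (325,20) and the red grip held between the fingers at (325,330). The turquoise grip at (50,300) is clear of the gripper. The remaining shift to the foot axis is about (+56, +15) mm.

Request:
{"op": "move_arm", "data": {"steps": [[0, 0, 0, 0.008, 0.002, 0.001, 0.005], [0, 0, 0, 0.016, 0.004, 0, 0.005], [0, 0, 0, 0.016, 0.004, 0, 0.005], [0, 0, 0, 0.012, 0.003, 0, 0.005], [0, 0, 0, 0.004, 0.001, 0, 0.005]]}}

```text
clock: 5.45
eef_pos: [492.8, -80.3, 24.3]
tool_rot: [-3.138, 0.003, 0.101]
force: [-8.5, -0.8, 11.8]
width: 15.2
gripper_force: 60.4
```

Request:
{"op": "move_arm", "data": {"steps": [[0, 0, 0, 0, 0, 0, 0.005], [0, 0, 0, 0, 0, 0, 0.005]]}}

```text
clock: 5.65
eef_pos: [492.9, -80.3, 24.3]
tool_rot: [-3.138, 0.001, 0.101]
force: [-3.1, -0.8, 5.3]
width: 15.3
gripper_force: 59.6
```

```bash
python3 - <<'E'
from h import *
s=telemetry.read_state();print(s["clock"],s["eef_pos"],s["tool_rot"],s["force"],s["torque"])
e=s["eef_pos"]; y=s["tool_rot"][2]; print("pad by grip",e[:2]+110*np.array([np.cos(y),np.sin(y)]))
for cam in("wrist",):
    c=eyes.calibration(cam); im,d=eyes.get_image(cam); cv2.imwrite(f"pics/{cam}3.png",im)
    for n in("shoe","leveler","knob_top","stand"):
        for r in finder.pinpoint(cam,n)[:2]:
            p=w(c,r["location"]); print(cam,n,round(r["confidence"],2),p.round(1),pix(c,p).round())
    for n in("shoe","leveler"):
        for r in finder.cut_out(cam,n)[:2]:
            P=cloud(c,d,r["mask"]); lo=P[(P[:,2]<16)&(P[:,2]>10)] if n=="shoe" else P[(P[:,2]>102)&(P[:,2]<110)]
            if len(lo)<20: print(cam,n,"few",len(P)); continue
            print(cam,n,round(r["confidence"],2),len(lo),"mean",lo.mean(0).round(1),"rect",cv2.minAreaRect(lo[:,:2].astype(np.float32)),"min x",lo[:,0].min())
E
```

```text
5.65 [492.93190622 -80.32216495  24.34860835] [-3.13797922e+00  1.42004957e-03  1.00558020e-01] [-3.10842351 -0.7880131   5.26703212] [-0.16363255  0.34782043 -0.07663383]
pad by grip [602.37621937 -69.27941528]
wrist stand 0.58 [595.  -67.1   1.2] [319.  39.]
wrist shoe 0.93 75 mean [436.2  23.1  12.9] rect ((436.2538757324219, 22.50027084350586), (1.536307692527771, 8.548373222351074), 20.53076934814453) min x 434.8924671325537
wrist shoe 0.68 448 mean [528.6 -78.6  11.6] rect ((535.6849975585938, -83.33207702636719), (75.71238708496094, 35.68476867675781), 4.955683708190918) min x 496.6767333002157
wrist leveler 0.7 329 mean [577.2 -67.2 103.9] rect ((577.5629272460938, -70.20661163330078), (2.2932283878326416, 12.95705509185791), 6.03021240234375) min x 575.9979007580229
```

View pics/wrist3.png

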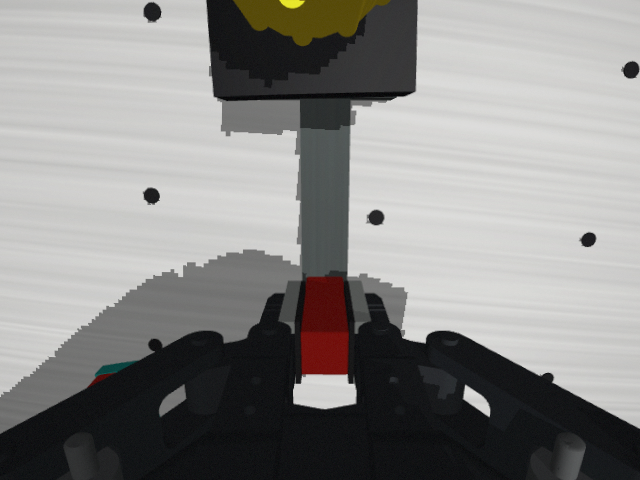

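The picture shows the tail running under the ear (front edge at row 97, columns 215–415), with the knob above it at (305,20). A small trim of (−2, +3) mm, then release and back off.

Request:
{"op": "move_arm", "data": {"steps": [[0, 0, 0, -0.002, 0.003, 0, 0.005], [0, 0, 0, 0, 0, 0, 0.005], [0, 0, 0, 0, 0, 0, 0.045], [0, 0, 0, 0, 0, 0, 0.045], [0, 0, 0, 0, 0, 0, 0.045]]}}

```text
clock: 6.5
eef_pos: [490.4, -76.9, 23.1]
tool_rot: [-3.137, 0.003, 0.101]
force: [0.1, 0.1, -0.4]
width: 45.1
gripper_force: 0.0
```

Request:
{"op": "move_arm", "data": {"steps": [[0, 0, 0, 0, 0, 0.03, 0.045], [0, 0, 0, 0, 0, 0.045, 0.045], [0, 0, 0, -0.03, 0, 0.045, 0.07], [0, 0, 0, -0.045, 0, 0.045, 0.0854], [0, 0, 0, -0.04, 0, 0.03, 0.0854]]}}

```text
clock: 7.0
eef_pos: [387.0, -77.5, 206.4]
tool_rot: [-3.138, 0.002, 0.101]
force: [0.6, 0.8, 1.4]
width: 84.7
gripper_force: 0.0
```

```bash
python3 - <<'E'
from h import *
s=telemetry.read_state();print(s["clock"],s["eef_pos"],s["tool_rot"],s["qpos"].round(2),s["force"],s["torque"])
for cam in("wrist","scene","top"):
    c=eyes.calibration(cam); im,d=eyes.get_image(cam); cv2.imwrite(f"pics/{cam}4.png",im)
    for n in("shoe","shoe_grip","leveler","knob_top"):
        for r in finder.pinpoint(cam,n)[:2]:
            p=w(c,r["location"]); print(cam,n,round(r["confidence"],2),p.round(1),pix(c,p).round())
    for r in finder.cut_out(cam,"shoe")[:2]:
        P=cloud(c,d,r["mask"]);g=P[(P[:,2]>45)&(P[:,2]<65)];lo=P[(P[:,2]<25)&(P[:,2]>2)]
        if len(g): print(" grip top",g.mean(0).round(1),len(g))
        if len(lo)>20:print(" low",cv2.minAreaRect(lo[:,:2].astype(np.float32)))
    for r in finder.cut_out(cam,"leveler")[:1]:
        P=cloud(c,d,r["mask"]);lo=P[(P[:,2]>102)&(P[:,2]<110)]
        if len(lo)>20:print(" knob",cv2.minAreaRect(lo[:,:2].astype(np.float32)),lo.mean(0))
E
```

```text
7.0 [386.98319476 -77.5063679  206.4247082 ] [-3.13819801e+00  1.82208012e-03  1.01259352e-01] [-0.42  0.4   0.74  2.22 -0.44  0.67 -0.83] [0.57244429 0.84373828 1.43844502] [ 0.0169721  -0.05046108  0.02929814]
wrist shoe 0.72 [324.4  -7.6   0.8] [247. 263.]
wrist shoe_grip 0.79 [428.3  17.9  40.7] [212. 153.]
wrist shoe_grip 0.61 [489.5 -79.5  42.8] [343.  84.]
 grip top [488.6 -77.3  57.9] 540
 low ((520.068603515625, -74.5604476928711), (78.07435607910156, 19.350679397583008), 5.202327251434326)
 low ((324.4035339355469, -376.5311279296875), (120.85418701171875, 23.76926612854004), 4.455300807952881)
scene shoe 0.79 [327.2 -10.8   0.6] [317. 218.]
scene shoe 0.48 [ 6.048e+02 -4.599e+02  3.000e-01] [112. 308.]
scene shoe_grip 0.82 [424.1  13.4  40.7] [328. 233.]
scene shoe_grip 0.62 [598.9 -62.8  92.3] [293. 274.]
scene leveler 0.84 [595.2 -68.7  90.2] [290. 273.]
scene knob_top 0.95 [603.4 -64.9 103.8] [292. 272.]
scene knob_top 0.37 [ 6.076e+02 -4.560e+02 -5.000e-01] [113. 309.]
 grip top [433.   16.4  55.4] 57
 low ((367.5408020019531, 0.5692520141601562), (151.14276123046875, 
[... 304 characters left out ...]
5. 203.]
top shoe_grip 0.97 [495.4 -78.4  39.4] [349. 247.]
top shoe_grip 0.78 [433.1  15.4  34.7] [308. 274.]
top leveler 0.69 [ 6.011e+02 -4.622e+02  6.000e-01] [510. 206.]
top leveler 0.66 [598.9 -67.4  88.5] [347. 198.]
top knob_top 0.68 [596.1 -67.  106.5] [347. 198.]
 grip top [491.1 -78.   57.5] 51
 low ((530.0118408203125, -75.91950988769531), (90.95584106445312, 28.200597763061523), 2.6576099395751953)
 grip top [430.8  15.   57.8] 46
 low ((366.01275634765625, 0.96490478515625), (137.1658935546875, 56.84393310546875), 21.782426834106445)
 knob ((599.248779296875, -66.9840316772461), (38.65397644042969, 37.89889907836914), 14.927776336669922) [599.13052479 -67.08382096 106.06408855]
```

View pics/wrist4.png

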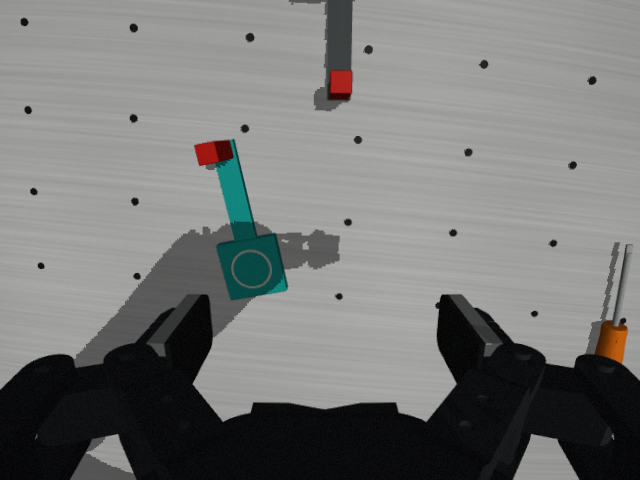

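The picture shows the shoe released with its grip at (340,83). The pad is estimated at (599.5,−67.5) against a foot axis of (599,−66.5), so within about 2 mm. Next I wind the wrist anticlockwise while moving over the knob, so that one grip covers the whole turn.

Request:
{"op": "move_arm", "data": {"steps": [[0, 0, 8.25, 0.013, 0.001, 0, 0.0854], [0, 0, 8.25, 0.013, 0.001, 0, 0.0854], [0, 0, 8.25, 0.013, 0.001, 0, 0.0854], [0, 0, 8.25, 0.013, 0.001, 0, 0.0854], [0, 0, 8.25, 0.013, 0.001, 0, 0.0854]]}}

```text
clock: 8.55
eef_pos: [453.1, -72.5, 205.2]
tool_rot: [-3.138, 0.003, 0.826]
force: [-0.5, -0.1, 0.4]
width: 84.9
gripper_force: 0.0
```

Request:
{"op": "move_arm", "data": {"steps": [[0, 0, 8.25, 0.013, 0.001, 0, 0.0854], [0, 0, 8.25, 0.013, 0.001, 0, 0.0854], [0, 0, 8.25, 0.013, 0.001, 0, 0.0854], [0, 0, 8.25, 0.013, 0.001, 0, 0.0854], [0, 0, 8.25, 0.013, 0.001, 0, 0.0854]]}}

```text
clock: 9.05
eef_pos: [518.0, -67.6, 205.2]
tool_rot: [-3.138, 0.003, 1.546]
force: [0.6, -0.3, 0.7]
width: 85.4
gripper_force: 0.0
```

Request:
{"op": "move_arm", "data": {"steps": [[0, 0, 8.25, 0.016, 0.001, 0, 0.0854], [0, 0, 8.25, 0.016, 0, 0, 0.0854], [0, 0, 8.25, 0.016, 0, 0, 0.0854], [0, 0, 8.25, 0.016, 0, 0, 0.0854], [0, 0, 8.25, 0.016, 0, 0, 0.0854]]}}

```text
clock: 9.55
eef_pos: [598.1, -66.6, 205.1]
tool_rot: [-3.138, 0.002, 2.266]
force: [-0.4, 0.6, 0.7]
width: 85.7
gripper_force: 0.0
```

Request:
{"op": "move_arm", "data": {"steps": [[0, 0, 0, 0.002, 0, 0, 0.0854], [0, 0, 0, 0, 0, 0, 0.0854]]}}

```text
clock: 9.75
eef_pos: [599.1, -66.7, 204.8]
tool_rot: [-3.138, 0.002, 2.257]
force: [-0.5, 0.1, -0.0]
width: 85.7
gripper_force: 0.0
```

```bash
python3 - <<'E'
from h import *
s=telemetry.read_state();print(s["clock"],s["eef_pos"],s["tool_rot"],s["qpos"].round(2),s["force"],s["torque"])
c=eyes.calibration("wrist"); im,d=eyes.get_image("wrist"); cv2.imwrite("pics/wrist5.png",im)
print(pix(c,(599,-66.5,105.5)))
for n in("leveler","knob_top"):
    for r in finder.pinpoint("wrist",n)[:2]:
        p=w(c,r["location"]); print(n,round(r["confidence"],2),p.round(1),pix(c,p).round())
for r in finder.cut_out("wrist","leveler")[:1]:
    P=cloud(c,d,r["mask"]);lo=P[(P[:,2]>102)&(P[:,2]<110)]
    if len(lo)>20:print(" knob",cv2.minAreaRect(lo[:,:2].astype(np.float32)),lo.mean(0))
E
```

```text
9.75 [599.05342745 -66.74499377 204.80785556] [-3.13750331e+00  1.84786740e-03  2.25675602e+00] [ 0.01  0.59  0.08  1.68 -0.05  0.87  0.8 ] [-0.4624324   0.12432246 -0.04861717] [ 0.03083007  0.05403569 -0.03052259]
[323.99726137 238.05430504]
leveler 0.79 [602.3 -66.7  91.2] [328. 236.]
leveler 0.27 [595.2 -67.9   3.6] [320. 207.]
knob_top 0.68 [599.  -66.7 106.2] [324. 239.]
 knob ((597.0301513671875, -65.05670928955078), (39.891990661621094, 39.96919250488281), 15.9291410446167) [596.57866878 -64.49053888 106.4662274 ]
```

View pics/wrist5.png

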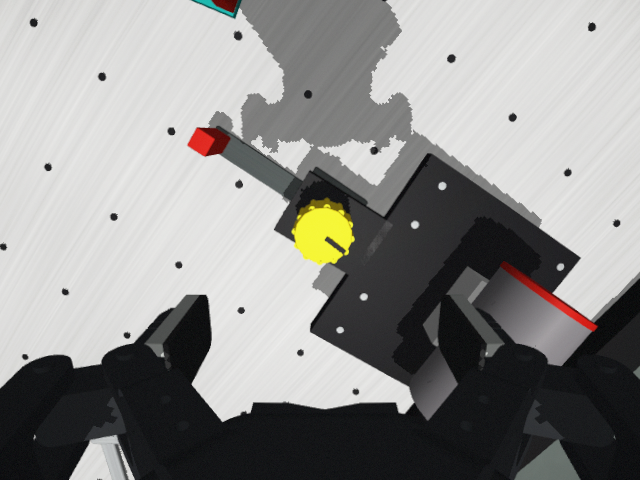

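The picture shows the knob at (323,236), matching the projected (324,238), with the fingers straddling it. Descend and grip.

Request:
{"op": "move_arm", "data": {"steps": [[0, 0, 0, 0, 0, -0.04, 0.07], [0, 0, 0, 0, 0, -0.035, 0.07], [0, 0, 0, 0, 0, -0.03, 0.07], [0, 0, 0, 0, 0, -0.025, 0.07], [0, 0, 0, 0, 0, 0, 0.07]]}}

```text
clock: 10.45
eef_pos: [596.4, -66.2, 72.2]
tool_rot: [-3.133, -0.002, 2.26]
force: [-0.2, -0.4, -0.3]
width: 69.9
gripper_force: 0.0
```

Request:
{"op": "move_arm", "data": {"steps": [[0, 0, 0, 0, 0, 0, 0.045], [0, 0, 0, 0, 0, 0, 0.03], [0, 0, 0, 0, 0, 0, 0.025], [0, 0, 0, 0, 0, 0, 0.025], [0, 0, 0, 0, 0, 0, 0.025]]}}

```text
clock: 10.95
eef_pos: [598.6, -68.3, 77.3]
tool_rot: [-3.137, 0.004, 2.259]
force: [-4.5, -2.0, 6.0]
width: 36.5
gripper_force: 59.5
```

```bash
cat > st.py <<'E'
from h import *
s=telemetry.read_state();print(s["clock"],s["eef_pos"].round(1),s["tool_rot"].round(4),"q7",s["qpos"][6].round(3),"F",s["force"].round(1),"T",s["torque"].round(3),s["width"].round(1),"tau7",s["tau"][6].round(3))
E
python3 st.py
```

```text
Traceback (most recent call last):
  File "st.py", line 2, in <module>
    s=telemetry.read_state();print(s["clock"],s["eef_pos"].round(1),s["tool_rot"].round(4),"q7",s["qpos"][6].round(3),"F",s["force"].round(1),"T",s["torque"].round(3),s["width"].round(1),"tau7",s["tau"][6].round(3))
                                                                                                                                                                       ^^^^^^^^^^^^^^^^
AttributeError: 'float' object has no attribute 'round'
```

Request:
{"op": "move_arm", "data": {"steps": [[0, 0, -8, 0, 0, -0.0002, 0.025], [0, 0, -8, 0, 0, -0.0002, 0.025], [0, 0, -8, 0, 0, -0.0002, 0.025], [0, 0, -8, 0, 0, -0.0002, 0.025]]}}

```text
clock: 11.35
eef_pos: [597.5, -68.7, 76.6]
tool_rot: [-3.136, 0.004, 1.695]
force: [-8.1, -3.2, 7.1]
width: 36.8
gripper_force: 60.0
```

```bash
sed -i 's/s\["width"\].round(1)/s["width"]/' st.py; python3 st.py
```

```text
11.35 [597.5 -68.7  76.6] [-3.1355  0.0038  1.6945] q7 0.413 F [-8.1 -3.2  7.1] T [-0.704  1.487  0.075] 36.781148103972676 tau7 0.962
```

Request:
{"op": "move_arm", "data": {"steps": [[0, 0, -6, 0, 0, -0.00015, 0.025], [0, 0, -6, 0, 0, -0.00015, 0.025], [0, 0, -6, 0, 0, -0.00015, 0.025], [0, 0, -6, 0, 0, -0.00015, 0.025]]}}

```text
clock: 11.75
eef_pos: [596.7, -68.6, 76.0]
tool_rot: [-3.135, 0.005, 1.277]
force: [-9.3, -3.8, 9.2]
width: 36.5
gripper_force: 60.3
```

```bash
python3 st.py
```

```text
11.75 [596.7 -68.6  76. ] [-3.1347  0.0046  1.277 ] q7 0.119 F [-9.3 -3.8  9.2] T [-0.699  1.863  0.055] 36.520942158379995 tau7 0.723
```

Request:
{"op": "move_arm", "data": {"steps": [[0, 0, -6, -0.001, -0.0005, 0.0003, 0.025], [0, 0, -6, 0, 0, 0.0, 0.025], [0, 0, -6, 0, 0, -0.00015, 0.025], [0, 0, -3, 0, 0, -0.0001, 0.025]]}}

```text
clock: 12.15
eef_pos: [595.9, -68.3, 75.6]
tool_rot: [-3.135, 0.005, 0.912]
force: [-7.8, -3.1, 5.6]
width: 36.8
gripper_force: 60.1
```

```bash
python3 st.py
```

```text
12.15 [595.9 -68.3  75.6] [-3.1353  0.0049  0.9122] q7 -0.142 F [-7.8 -3.1  5.6] T [-0.516  1.677  0.058] 36.76052478383934 tau7 0.132
```

Request:
{"op": "move_arm", "data": {"steps": [[0, 0, -4, 0, 0, -0.0001, 0.025], [0, 0, -4, 0, 0, -0.0001, 0.025], [0, 0, -4, 0, 0, -0.0001, 0.025]]}}

```text
clock: 12.45
eef_pos: [595.6, -67.9, 75.3]
tool_rot: [-3.135, 0.005, 0.703]
force: [-9.1, -1.3, 7.2]
width: 36.8
gripper_force: 60.3
```

```bash
python3 st.py
```

```text
12.45 [595.6 -67.9  75.3] [-3.1349  0.0052  0.7033] q7 -0.294 F [-9.1 -1.3  7.2] T [-0.399  1.754  0.049] 36.79559119984702 tau7 0.49
```

Request:
{"op": "move_arm", "data": {"steps": [[0, 0, -4, -0.001, 0, -0.0001, 0.025], [0, 0, -4, 0, 0, -0.0001, 0.025], [0, 0, -4, 0, 0, -0.0001, 0.025]]}}

```text
clock: 12.75
eef_pos: [595.4, -67.5, 75.1]
tool_rot: [-3.136, 0.004, 0.494]
force: [-7.7, 0.1, 6.2]
width: 36.5
gripper_force: 60.2
```

```bash
python3 st.py
```

```text
12.75 [595.4 -67.5  75.1] [-3.1358  0.0045  0.4942] q7 -0.447 F [-7.7  0.1  6.2] T [-0.204  1.514  0.114] 36.48320998574599 tau7 0.501
```

Request:
{"op": "move_arm", "data": {"steps": [[0, 0, -4, 0, 0, -0.0001, 0.025], [0, 0, -4, 0, 0, -0.0001, 0.025], [0, 0, -4, 0, 0, -0.0001, 0.025]]}}

```text
clock: 13.05
eef_pos: [595.3, -67.1, 74.8]
tool_rot: [-3.135, 0.005, 0.285]
force: [-7.9, -1.4, 7.4]
width: 36.3
gripper_force: 60.2
```

```bash
python3 st.py
```

```text
13.05 [595.3 -67.1  74.8] [-3.1354  0.0051  0.2849] q7 -0.604 F [-7.9 -1.4  7.4] T [-0.194  1.617  0.   ] 36.27967982626724 tau7 0.512
```

Request:
{"op": "move_arm", "data": {"steps": [[0, 0, -4, 0, 0, -0.0001, 0.025], [0, 0, -4, 0, 0, -0.0001, 0.025], [0, 0, -4, 0, 0, -0.0001, 0.025]]}}

```text
clock: 13.35
eef_pos: [595.2, -66.7, 74.5]
tool_rot: [-3.135, 0.006, 0.076]
force: [-7.9, 0.2, 8.3]
width: 36.5
gripper_force: 60.2
```

```bash
python3 st.py
```

```text
13.35 [595.2 -66.7  74.5] [-3.1353  0.0057  0.0757] q7 -0.764 F [-7.9  0.2  8.3] T [0.007 1.679 0.079] 36.457193532751575 tau7 0.526
```

Request:
{"op": "move_arm", "data": {"steps": [[0, 0, -4, 0, 0, -0.0001, 0.025], [0, 0, -4, 0, 0, -0.0001, 0.025], [0, 0, -2, 0, 0, -0.0001, 0.025]]}}

```text
clock: 13.65
eef_pos: [595.2, -66.3, 74.3]
tool_rot: [-3.135, 0.006, -0.098]
force: [-8.4, 1.2, 9.5]
width: 36.4
gripper_force: 60.5
```

```bash
python3 st.py
```

```text
13.65 [595.2 -66.3  74.3] [-3.1353  0.0063 -0.0978] q7 -0.899 F [-8.4  1.2  9.5] T [0.193 1.78  0.051] 36.40134231715997 tau7 0.098
```

Request:
{"op": "move_arm", "data": {"steps": [[0, 0, -4, 0, 0, -0.0001, 0.025], [0, 0, -4, 0, 0, -0.0001, 0.025], [0, 0, -2, 0, 0, -0.0001, 0.025]]}}

```text
clock: 13.95
eef_pos: [595.2, -65.9, 74.0]
tool_rot: [-3.135, 0.007, -0.272]
force: [-8.9, 2.3, 11.0]
width: 36.5
gripper_force: 60.6
```

```bash
python3 st.py
```

```text
13.95 [595.2 -65.9  74. ] [-3.1353  0.0069 -0.2721] q7 -1.037 F [-8.9  2.3 11. ] T [0.344 1.792 0.065] 36.52765595831164 tau7 0.103
```

Request:
{"op": "move_arm", "data": {"steps": [[0, 0, -4, -0.0005, 0, 0.0002, 0.025], [0, 0, -4, 0, 0, 0, 0.025], [0, 0, -2, 0, 0, 0, 0.025]]}}

```text
clock: 14.25
eef_pos: [595.4, -65.6, 73.9]
tool_rot: [-3.136, 0.006, -0.446]
force: [-6.9, 1.6, 6.3]
width: 36.6
gripper_force: 60.4
```

```bash
python3 st.py
```

```text
14.25 [595.4 -65.6  73.9] [-3.1357  0.0065 -0.4464] q7 -1.176 F [-6.9  1.6  6.3] T [ 0.288  1.318 -0.036] 36.592032299408835 tau7 0.102
```

Request:
{"op": "move_arm", "data": {"steps": [[0, 0, -4, 0, 0, -0.0001, 0.025], [0, 0, -4, 0, 0, -0.0001, 0.025], [0, 0, -2, 0, 0, 0, 0.025]]}}

```text
clock: 14.55
eef_pos: [595.6, -65.3, 73.6]
tool_rot: [-3.136, 0.007, -0.621]
force: [-6.4, 2.0, 6.1]
width: 36.4
gripper_force: 60.3
```

```bash
python3 st.py
```

```text
14.55 [595.6 -65.3  73.6] [-3.1358  0.007  -0.6206] q7 -1.318 F [-6.4  2.   6.1] T [0.442 1.255 0.068] 36.35513794632482 tau7 0.1
```

Request:
{"op": "move_arm", "data": {"steps": [[0, 0, -4, 0, 0, -0.0001, 0.025], [0, 0, -4, 0, 0, -0.0001, 0.025], [0, 0, -2, 0, 0, 0, 0.025]]}}

```text
clock: 14.85
eef_pos: [595.8, -65.0, 73.5]
tool_rot: [-3.136, 0.007, -0.795]
force: [-5.1, 3.0, 5.7]
width: 36.5
gripper_force: 60.3
```

```bash
python3 st.py
```

```text
14.85 [595.8 -65.   73.5] [-3.1361  0.0073 -0.7947] q7 -1.462 F [-5.1  3.   5.7] T [0.542 1.186 0.079] 36.459978271379974 tau7 0.042
```

Request:
{"op": "move_arm", "data": {"steps": [[0, 0, -4, 0, 0, -0.0001, 0.025], [0, 0, -4, 0, 0, -0.0001, 0.025], [0, 0, -2, 0, 0, 0, 0.025]]}}

```text
clock: 15.15
eef_pos: [596.2, -64.8, 73.3]
tool_rot: [-3.136, 0.008, -0.969]
force: [-5.4, 3.6, 6.6]
width: 36.5
gripper_force: 60.4
```

```bash
python3 st.py
```

```text
15.15 [596.2 -64.8  73.3] [-3.1364  0.0076 -0.9687] q7 -1.609 F [-5.4  3.6  6.6] T [0.58  1.041 0.152] 36.4836943352644 tau7 -0.045
```

Request:
{"op": "move_arm", "data": {"steps": [[0, 0, -1, 0, 0, 0, 0.025], [0, 0, -1, 0, 0, 0, 0.025]]}}

```text
clock: 15.35
eef_pos: [596.2, -64.7, 73.3]
tool_rot: [-3.136, 0.008, -1.002]
force: [-5.4, 2.1, 5.7]
width: 36.6
gripper_force: 60.4
```

```bash
python3 st.py
```

```text
15.35 [596.2 -64.7  73.3] [-3.1364  0.0076 -1.0021] q7 -1.638 F [-5.4  2.1  5.7] T [0.593 1.068 0.187] 36.61801643255351 tau7 -0.047
```

Request:
{"op": "move_arm", "data": {"steps": [[0, 0, -1, 0, 0, 0, 0.025]]}}

```text
clock: 15.45
eef_pos: [596.2, -64.7, 73.3]
tool_rot: [-3.136, 0.008, -1.019]
force: [-5.7, 2.9, 5.2]
width: 36.5
gripper_force: 60.3
```

```bash
python3 st.py
```

```text
15.45 [596.2 -64.7  73.3] [-3.1365  0.0077 -1.0195] q7 -1.653 F [-5.7  2.9  5.2] T [0.555 1.025 0.183] 36.525653057070976 tau7 -0.05
```

Request:
{"op": "move_arm", "data": {"steps": [[0, 0, -1, 0, 0, 0, 0.025], [0, 0, -1, 0, 0, 0, 0.025], [0, 0, 0, 0, 0, 0, 0.025]]}}

```text
clock: 15.75
eef_pos: [596.3, -64.7, 73.3]
tool_rot: [-3.137, 0.008, -1.054]
force: [-6.2, 2.9, 5.7]
width: 36.5
gripper_force: 60.3
```

```bash
python3 st.py
```

```text
15.75 [596.3 -64.7  73.3] [-3.1365  0.0078 -1.0544] q7 -1.683 F [-6.2  2.9  5.7] T [0.622 1.076 0.077] 36.548315701746155 tau7 -0.107
```

Request:
{"op": "move_arm", "data": {"steps": [[0, 0, 0, 0, 0, 0, 0.025]]}}

```text
clock: 15.85
eef_pos: [596.3, -64.7, 73.2]
tool_rot: [-3.136, 0.008, -1.054]
force: [-4.6, 3.2, 6.2]
width: 36.5
gripper_force: 60.3
```

```bash
python3 st.py
```

```text
15.85 [596.3 -64.7  73.2] [-3.1365  0.0078 -1.0543] q7 -1.683 F [-4.6  3.2  6.2] T [0.639 1.052 0.041] 36.48369149318528 tau7 -0.026
```

Request:
{"op": "move_arm", "data": {"steps": [[0, 0, -1, 0, 0, 0, 0.025]]}}

```text
clock: 15.95
eef_pos: [596.3, -64.6, 73.2]
tool_rot: [-3.137, 0.008, -1.071]
force: [-5.7, 3.6, 5.9]
width: 36.5
gripper_force: 60.2
```

```bash
python3 st.py
```

```text
15.95 [596.3 -64.6  73.2] [-3.1366  0.0078 -1.0714] q7 -1.699 F [-5.7  3.6  5.9] T [0.659 1.033 0.284] 36.488547688562385 tau7 -0.014
```

Request:
{"op": "move_arm", "data": {"steps": [[0, 0, -1, 0, 0, 0, 0.025]]}}

```text
clock: 16.05
eef_pos: [596.4, -64.7, 73.2]
tool_rot: [-3.137, 0.008, -1.089]
force: [-4.9, 3.2, 5.4]
width: 36.6
gripper_force: 60.2
```

```bash
python3 st.py
```

```text
16.05 [596.4 -64.7  73.2] [-3.1366  0.0078 -1.0891] q7 -1.714 F [-4.9  3.2  5.4] T [0.586 1.021 0.293] 36.62895657824913 tau7 -0.09
```

The turning moment has climbed to 0.15–0.29 N m against 0.055 when turning free, which puts the load at roughly 10–15 N. I release and withdraw upwards.

Request:
{"op": "move_arm", "data": {"steps": [[0, 0, 0, 0, 0, 0, 0.045], [0, 0, 0, 0, 0, 0, 0.06], [0, 0, 0, 0.002, -0.001, 0, 0.075], [0, 0, 0, 0, 0, 0, 0.075]]}}

```text
clock: 16.45
eef_pos: [599.9, -68.3, 72.1]
tool_rot: [-3.137, 0.002, -1.09]
force: [0.3, -0.2, -0.5]
width: 75.0
gripper_force: 0.0
```

Request:
{"op": "move_arm", "data": {"steps": [[0, 0, 0, 0, 0, 0.02, 0.075], [0, 0, 0, 0, 0, 0.04, 0.075], [0, 0, 0, 0, 0, 0.045, 0.075], [0, 0, 0, 0, 0, 0.045, 0.075], [0, 0, 0, 0, 0, 0.02, 0.075]]}}

```text
clock: 16.95
eef_pos: [600.6, -69.6, 246.1]
tool_rot: [-3.134, -0.002, -1.091]
force: [0.3, -0.2, 1.2]
width: 75.1
gripper_force: 0.0
```

```bash
python3 - <<'E'
from h import *
s=telemetry.read_state();print(s["clock"],s["eef_pos"],s["tool_rot"],s["force"])
c=eyes.calibration("wrist"); im,d=eyes.get_image("wrist"); cv2.imwrite("pics/wrist6.png",im)
for n in("shoe_grip","knob_top"):
    for r in finder.pinpoint("wrist",n)[:2]:
        p=w(c,r["location"]); print(n,round(r["confidence"],2),p.round(1),pix(c,p).round())
for r in finder.cut_out("wrist","shoe")[:2]:
    P=cloud(c,d,r["mask"]);g=P[(P[:,2]>45)&(P[:,2]<65)]
    if len(g): print(" grip top",g.mean(0).round(1),len(g))
E
```

```text
16.95 [600.59270619 -69.58034194 246.06330892] [-3.13403139e+00 -1.58602392e-03 -1.09114599e+00] [ 0.34648807 -0.18143768  1.18281852]
shoe_grip 0.88 [427.3  14.7  40.5] [437. 354.]
shoe_grip 0.6 [487.8 -82.8  39.6] [438. 248.]
knob_top 0.92 [595.4 -68.1  99.5] [331. 225.]
 grip top [492.2 -78.6  56.5] 407
 grip top [436.   22.6  54.1] 65
```

View pics/wrist6.png

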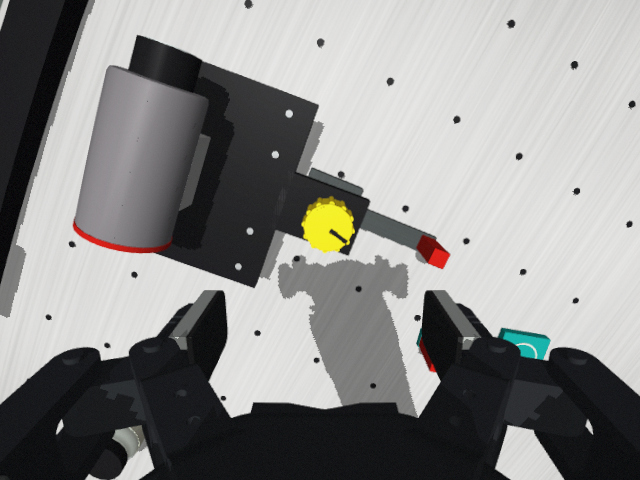

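The picture shows the knob at (328,224). Its slot points the same way relative to the gripper as before the turn (about 35° below right), so it neither slipped nor sprang back. The shoe's grip at (433,252) hasn't moved, and the gripper is clear.

```bash
python3 -c "
from cell import ctrl;print(ctrl.finish_job())"
```

```text
the job is handed in; nothing more can be done
None
```

I slid the shoe in until its pad was about 2 mm from the foot's axis and let go. I then turned the knob about 3.35 rad clockwise until the foot bore on the pad at an estimated 10–15 N (from noisy torque readings), backed off clear, and handed the job in; no result came back.

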